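# Clamp a shelf-post offcut upright in the drill vise

### The job

Clear the scrap of aluminium angle off the bed of the vise, stand the longer of the two shelf-post pieces upright on the bed in the V-groove of the fixed jaw, and turn the vise's T-handle clockwise (seen from the handle end) until the moving jaw holds the post tight. Leave the short post piece, the two vials and the carton standing where they are.

Things in the scene. Friction and masses are not known exactly. Their poses are not given: they have to be found in the camera images.
- vise: Grey drill vise on a plywood board, fixed. Origin: on the worktop under the jaws, z up, +x along the screw from the handle to the fixed jaw. Board 18 mm thick, x -74..94, y +-62 mm. Flat bed 44 mm above the worktop, y +-35 mm, open at both sides. Fixed jaw x 45..80, y +-35 mm; nut block x -66..-44, y +-27 mm; tops 78 mm above the worktop.
- v_seat (a point): Point on the bed (44 mm above the worktop) where the long post's axis stands when it sits in the V-groove: vise x = 33 mm, y = 0, i.e. 12 mm before the fixed jaw's face. Axes as the vise. The groove is vertical, 90 degrees, 12 mm wide at the face, 6 mm deep, in the middle of the jaw.
- vise_jaw: Moving jaw, slides along vise x, only by the screw: 14 mm per turn of the handle. 70 mm wide (y), 36 mm thick, top 78 mm above the worktop. Axes as the vise; origin = vise origin shifted by the travel d along vise x. Opening between the jaw faces = 45 mm - d; clamping face at vise x = d. It meets the seated long post at d = about 20 mm.
- vise_handle (a joint): Angle of the T-handle, rad; grows as the vise closes (positive about vise +x: clockwise seen from the handle end, the bar's upper half moving to vise -y). At 0 and multiples of pi the bar is vertical. It stays where it is left; turning it takes 3 N at the bar's end.
- hub (a point): Centre of the T-handle, on the screw axis, 62 mm above the worktop, at vise x = -120 mm + d; moves with the jaw. Hub 20 mm diameter, 26 mm long along the screw. The straight bar through it is 8.4 mm thick, with a 14 mm ball at each end, ball centres 44 mm from the hub centre; it turns in the plane across the screw.
- bar_end (a point): Centre of one of the two balls on the handle bar, 44 mm from the hub.
- post_long: The longer post piece: chromed steel tube with ring grooves and a black plug in its upper end, 25.4 mm diameter, 95 mm high, standing on the worktop. Origin: centre of its underside; z along the tube, up.
- post_short: The short post piece, same tube, 25.4 mm diameter, 45 mm high, standing. Origin: centre of its underside. A bystander.
- vial_a: Standing screw-cap vial, 36 mm diameter, 63 mm high. Origin: centre of its underside. A bystander.
- vial_b: Standing screw-cap vial, 31 mm diameter, 66 mm high. Origin: centre of its underside. A bystander.
- carton: Small folding carton, 56 x 34 x 70 mm high (its x, y, z), standing beside the vise handle. Origin: centre of its underside. A bystander.
- offcut: Scrap of aluminium angle lying on the vise bed between the jaws: one leg flat, one leg upright, legs 20 mm wide and 3 mm thick, 24 mm long (its y). Origin: centre of the underside of the flat leg.

How it is judged:
By the outcome, as a careful person would: the job done as asked, in the order asked, and still so for the second after the job is handed in, with the robot touching nothing.
It also fails if it takes over 69 s, if anything falls off the work surface, if the arm or the gripper's body presses on something with over 40 N, if the wrist force passes 120 N, or if a joint passes its speed limit or range.

### The arm

A 7-joint arm with a two-finger parallel gripper is mounted at the origin on a cart in front of the work surface, level with it; the furniture and walls round the work are solid. World frame = base frame: x ahead of the robot, y to its left, z up, the work surface at z = 0. Lengths are in m, angles in degrees, forces in N, time in s.
With the tool pointing down it reaches from about 0.35 to 0.9 m from the base axis. Payload 7.2 kg.
Tool frame: the origin (TCP) lies at the very end of the fingers, on their centre line; the grasp point (between the pads) lies 19 mm behind it (bot.pinch_z is the distance from the TCP to the grasp point, in m); z points along the fingers, y is the direction in which the jaws open and shut (so a half turn about z gives the same grasp; the last joint's range is limited). The gripper opens to 85 mm and grips with 20 to 120 N. Pads are 22 mm wide; open, the fingers measure 114 mm over their backs; the gripper's body (76 mm by 85 mm) begins 54 mm behind the grasp point. The pads swing forward as they close: fully open they stand 13 mm farther back than shut.
Start: joints at [-78.965, 23.554, -0.728, 91.456, 0.321, 64.991, -4.71], TCP at [0.161, 0.604, 0.231] pointing down, gripper open.
Joint ranges: [-169.25, 169.25], [-16.82, 113.86], [-84.01, 82.57], [7.8, 145.47], [-59.2, 239.2], [7.22, 106.19], [-163.78, 163.78]. Speed limits (degrees/s): [136.94, 136.94, 172.46, 172.46, 180, 180, 180].

### API

Orientations are given as [roll, pitch, yaw] about the fixed x, y, z axes, in that order (R = Rz(yaw) Ry(pitch) Rx(roll)).
In Python, from workcell import bot, set_gripper, kin, viewer, workorder gives the robot as it stands. Calls block until the motion is done:
- bot.move_ptp(position, orientation): joint-space move of the TCP to a pose.
- bot.move_l(position, v=0.15, ori=None): straight line of the TCP; ori=None keeps the orientation; v is the mean speed in m/s.
- bot.movej(angles): joint-space move.
- set_gripper(opening, force=None): finger opening in m; force is the grip in N (None keeps the last); returns when the fingers have stopped.
- bot.hold(seconds).
- kin.ik(position, orientation): joint angles nearest the present ones, or None.
- bot.observe(): the state.
- viewer.snapshot(name): name is "scene" or "side" or "wrist"; returns a dict with "color" (420x560x3 uint8, blue, green, red), "intrinsics" (3x3 intrinsics, pixels), "position" and "orientation" of the camera in the world; the wrist camera has in their place "tool_from_camera" (4x4, takes a point from camera to tool coordinates, whose origin is the TCP and whose axes are the flange's). Camera axes: x right, y up, looking along -z (the intrinsics and any distortion apply to the point x, -y, -z); pixel columns grow to the right and rows downward; lengths in m; the calibration is good to about 2 mm. The wrist camera is an equidistant fisheye: a pixel r from the principal point sees the ray r / f radians off the axis. A picture is of the moment at which its call begins: read the wrist's pose just before it. There is no depth.
A pose or a line that the arm cannot do raises bot.MotionError and nothing moves.
- workorder.hand_in(): hands the job in, once; it reports no verdict.
The state is a dict: "t": time; "joints": joint angles; "qd": joint speeds; "effort": joint torques, N m; "tool_pos": TCP position; "tool_rot": TCP orientation; "wrist_force": force on the tool from outside, world axes, zero at the start; "wrist_torque": the same for the moment, N m; "width": finger opening in m.
Only numpy, scipy, OpenCV 4.12 (cv2) and the standard library are available. Lean on these libraries where they do the work, as an engineer would, in place of code of your own. Each camera call takes 0.05 s, during which the arm holds its last target. There are 200 camera calls.

## Working session

There is one attempt and no reset: what is moved stays moved. The work goes in short steps, each a Python script; the robot and the scene stay as the last script left them, time stands still between calls to the robot, and variables do not carry over. Pictures are saved under pics/ and viewed, about 8 in all and at most 12, crops included, and the job is handed in when it is done.

```bash
ls; mkdir -p pics; python3 - <<'E'
from workcell import bot,viewer
import cv2,numpy as np
for n in("scene","side","wrist"):
    s=viewer.snapshot(n); cv2.imwrite(f"pics/{n}0.png",s["color"]); 
    print({k:np.round(v,4).tolist() for k,v in s.items() if k!="color"})
o=bot.observe(); print(o["t"],o["tool_pos"],o["tool_rot"],bot.pinch_z)
E
```

```text
pics
{'intrinsics': [[388.8524, 0.0, 273.6053], [0.0, 388.8524, 214.5184], [0.0, 0.0, 1.0]], 'position': [0.3067, 0.5713, 0.8627], 'orientation': [39.5284, -0.5413, -154.5494]}
{'intrinsics': [[467.383, 0.0, 282.283], [0.0, 467.383, 212.5129], [0.0, 0.0, 1.0]], 'position': [0.3029, -1.0361, 0.5469], 'orientation': [67.6736, -0.1048, -15.1698]}
{'intrinsics': [[325.1923, 0.0, 279.2355], [0.0, 325.1923, 207.5985], [0.0, 0.0, 1.0]], 'tool_from_camera': [[0.0002, 0.9626, 0.2709, 0.0686], [1.0, -0.0007, 0.0017, -0.0003], [0.0018, 0.2709, -0.9626, -0.1427], [0.0, 0.0, 0.0, 1.0]]}
0.15 [0.16109527 0.60349043 0.23063214] [-1.79928574e+02  6.42849762e-03  1.65061890e+02] 0.0187
```

View pics/scene0.png

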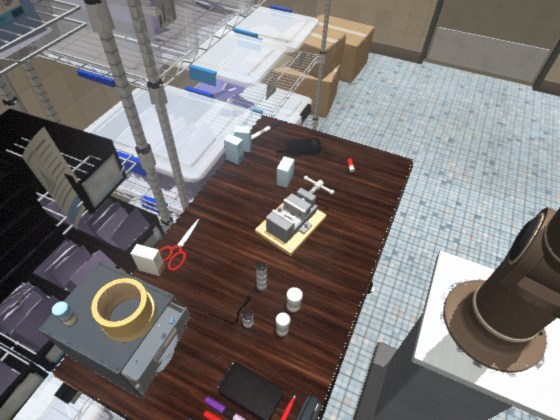

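View pics/side0.png

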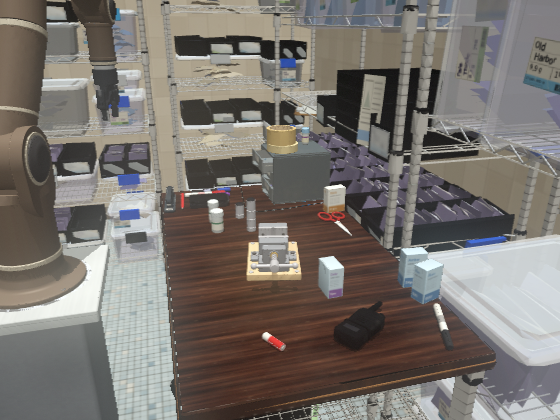

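```bash
cat > h.py <<'E'
import numpy as np,cv2
from scipy.spatial.transform import Rotation as R
def ray(s,u,v):
    K=np.array(s["intrinsics"]);d=np.array([(u-K[0,2])/K[0,0],-(v-K[1,2])/K[1,1],-1])
    return np.array(s["position"]),R.from_euler("xyz",s["orientation"],degrees=True).as_matrix()@d
def at_z(s,u,v,z):
    p,d=ray(s,u,v);return p+d*(z-p[2])/d[2]
def wrist_z(s,pos,rot,u,v,z):
    K=np.array(s["intrinsics"]);a=np.array([u-K[0,2],v-K[1,2]]);r=np.hypot(*a);th=r/K[0,0]
    d=np.array([a[0]/r*np.sin(th),-a[1]/r*np.sin(th),-np.cos(th)])
    T=np.array(s["tool_from_camera"]);M=R.from_euler("xyz",rot,degrees=True).as_matrix()
    p=np.array(pos)+M@T[:3,3];d=M@T[:3,:3]@d
    return p+d*(z-p[2])/d[2]
def wrist_px(s,pos,rot,P):
    K=np.array(s["intrinsics"]);T=np.array(s["tool_from_camera"]);M=R.from_euler("xyz",rot,degrees=True).as_matrix()
    c=T[:3,:3].T@(M.T@(np.array(P)-pos)-T[:3,3]);q=np.array([c[0],-c[1]]);n=np.linalg.norm(q)
    return K[:2,2]+K[0,0]*np.arctan2(n,-c[2])*q/n
def crop(img,x0,x1,y0,y1,k,f):
    c=cv2.resize(img[y0:y1,x0:x1],None,fx=k,fy=k,interpolation=cv2.INTER_CUBIC)
    for x in range((x0+19)//20*20,x1,20): cv2.putText(c,str(x),((x-x0)*k,10),0,.35,(0,255,255));cv2.line(c,((x-x0)*k,12),((x-x0)*k,18),(0,255,255))
    for y in range((y0+19)//20*20,y1,20): cv2.putText(c,str(y),(0,(y-y0)*k),0,.35,(0,255,255));cv2.line(c,(0,(y-y0)*k),(8,(y-y0)*k),(0,255,255))
    cv2.imwrite(f,c)
E
python3 - <<'E'
from h import *
a=cv2.imread("pics/scene0.png");b=cv2.imread("pics/side0.png")
crop(a,230,345,150,345,3,"pics/ca.png");crop(b,195,355,185,305,4,"pics/cb.png")
ca=cv2.imread("pics/ca.png");
crop(a,240,345,160,255,6,"pics/cc.png"); crop(a,240,320,255,340,6,"pics/cd.png")
E
```

```text
(no output)
```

View pics/cc.png

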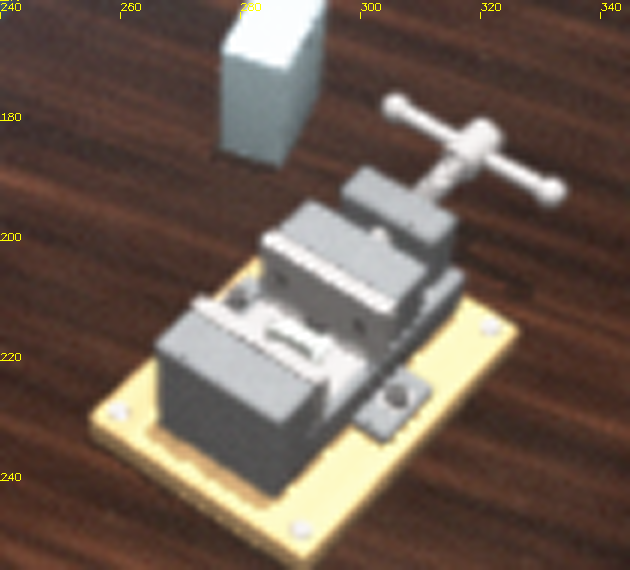

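View pics/cd.png

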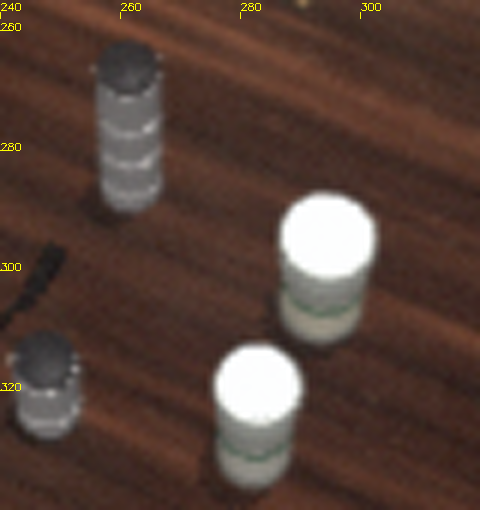

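```bash
python3 - <<'E'
from h import *
from workcell import viewer
s=viewer.snapshot("scene")
f=lambda x,y,z,y0=160:at_z(s,240+x/6,y0+y/6,z)
for n,a in dict(bL=(92,418,.018),bB=(303,558,.018),bR=(518,330,.018),jL=(157,345,.078),jT=(200,300,.078),jB=(278,420,.078),jR=(325,380,.078),
 hub=(480,148,.062),b1=(395,105,.062),b2=(552,190,.062),mjL=(262,238,.078),mjR=(390,308,.078),nL=(343,188,.078),nR=(437,240,.078),post=(129,68,.095,255),short=(45,357,.045,255),v1=(328,236,.063,255),v2=(258,385,.066,255),cart1=(222,150,0),cart2=(282,165,0),ctop=(222,45,.07),ctop2=(285,68,.07),off=(295,345,.05)).items(): print(n,f(*a).round(4))
E
```

```text
bL [0.6208 0.0086 0.018 ]
bB [0.5036 0.0366 0.018 ]
bR [ 0.4646 -0.1249  0.018 ]
jL [0.5913 0.0009 0.078 ]
jT [ 0.5855 -0.0303  0.078 ]
jB [0.5274 0.0152 0.078 ]
jR [ 0.5181 -0.0132  0.078 ]
hub [ 0.5121 -0.1862  0.062 ]
b1 [ 0.5595 -0.1951  0.062 ]
b2 [ 0.4719 -0.1755  0.062 ]
mjL [ 0.5761 -0.0755  0.078 ]
mjR [ 0.5084 -0.0626  0.078 ]
nL [ 0.5554 -0.1197  0.078 ]
nR [ 0.5047 -0.1089  0.078 ]
post [0.5309 0.1482 0.095 ]
short [0.5172 0.2474 0.045 ]
v1 [0.4387 0.1644 0.063 ]
v2 [0.4372 0.2319 0.066 ]
cart1 [ 0.6463 -0.1856  0.    ]
cart2 [ 0.6144 -0.1895  0.    ]
ctop [ 0.649  -0.1886  0.07  ]
ctop2 [ 0.6147 -0.1874  0.07  ]
off [ 0.5457 -0.0465  0.05  ]
```

View pics/cb.png

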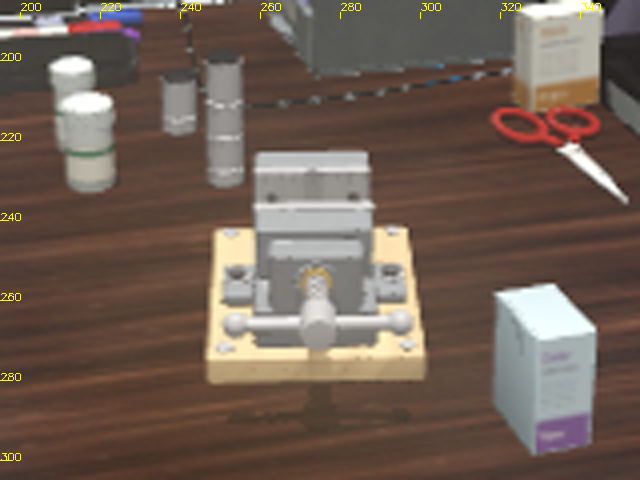

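```bash
python3 - <<'E'
from h import *
from workcell import bot,viewer
bot.move_ptp([.544,-.055,.17],[180,0,166.5])
o=bot.observe();s=viewer.snapshot("wrist");cv2.imwrite("pics/w1.png",s["color"])
print(o["t"],o["tool_pos"],o["tool_rot"])
O=np.array([.541,-.0685]);a=np.radians(76.5);x=np.array([np.cos(a),np.sin(a)]);y=np.array([-x[1],x[0]])
for p in [(45,35,78),(45,-35,78),(80,35,78),(0,0,44),(45,0,78),(-120,0,62),(0,35,78),(0,-35,78),(33,0,44)]:
    P=np.r_[O+x*p[0]/1e3+y*p[1]/1e3,p[2]/1e3];print(p,wrist_px(s,o["tool_pos"],o["tool_rot"],P).round(1))
cv2.imwrite("pics/w1b.png",cv2.resize(s["color"],None,fx=1.4,fy=1.4))
E
```

```text
2.9 [ 0.54419739 -0.05401221  0.16992106] [ 1.79984061e+02 -8.83629570e-03  1.66583264e+02]
(45, 35, 78) [321.6 165.3]
(45, -35, 78) [318.3 253.8]
(80, 35, 78) [367.8 166.2]
(0, 0, 44) [262.8 200. ]
(45, 0, 78) [320.1 211.3]
(-120, 0, 62) [124.4 205.5]
(0, 35, 78) [259.9 165. ]
(0, -35, 78) [261.2 253.9]
(33, 0, 44) [301.4 200.1]
```

View pics/w1b.png

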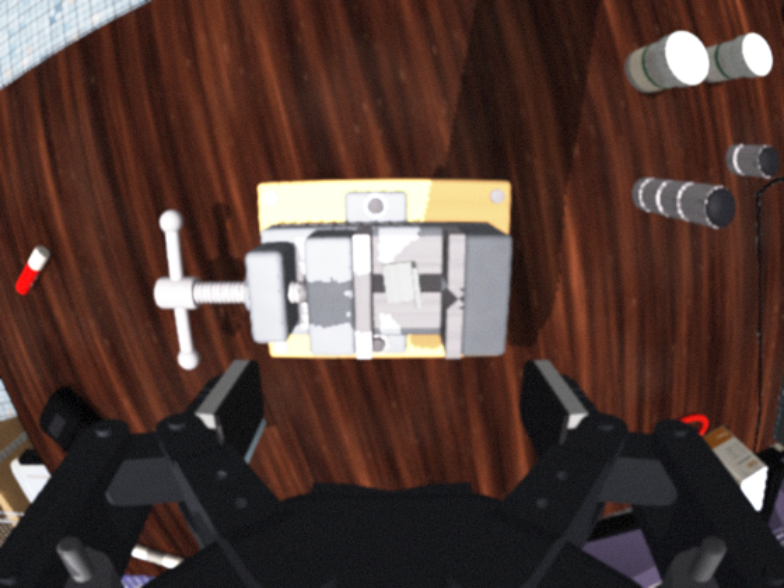

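```bash
python3 - <<'E'
from h import *
a=cv2.imread("pics/w1.png");crop(a,245,370,155,260,6,"pics/w1c.png")
E
```

```text
(no output)
```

View pics/w1c.png

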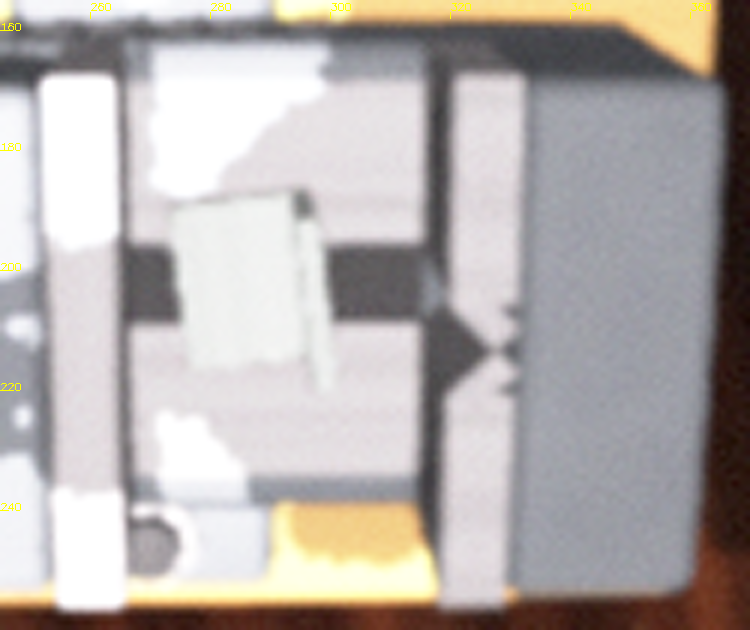

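```bash
python3 - <<'E'
from h import *
from workcell import bot,viewer
from scipy.optimize import least_squares
o=bot.observe();s=viewer.snapshot("wrist")
f=lambda x,y,z:wrist_z(s,o["tool_pos"],o["tool_rot"],245+x/6,155+y/6,z)
obs=[((45,35),f(450,72,.078)),((45,-35),f(440,608,.078)),((80,35),f(724,82,.078)),((51,0),f(490,350,.078))]
def mod(p,q):
    c,n=np.cos(p[2]),np.sin(p[2]);return np.array([p[0]+(c*q[0]-n*q[1])/1e3,p[1]+(n*q[0]+c*q[1])/1e3])
r=least_squares(lambda p:np.concatenate([mod(p,q)-P[:2] for q,P in obs]),[.541,-.0685,1.335]);p=r.x
print(p[:2],np.degrees(p[2]),(r.fun*1e3).round(1))
c,n=np.cos(p[2]),np.sin(p[2]);inv=lambda P:(np.array([[c,n],[-n,c]])@(P[:2]-p[:2])*1e3).round(1)
print("mj",inv(f(120,75,.078)),inv(f(125,605,.078)))
print("leg",inv(f(308,203,.064)),inv(f(325,388,.064)),"flat",inv(f(172,205,.047)),inv(f(190,368,.047)),inv(f(305,358,.047)))
g=lambda u,v,z:inv(wrist_z(s,o["tool_pos"],o["tool_rot"],u/1.4,v/1.4,z))
print("hub",g(176,292,.062),"b+",g(171,221,.062),"b-",g(188,358,.062))
P=wrist_z(s,o["tool_pos"],o["tool_rot"],719/1.4,207/1.4,.095);print("post",P)
for P in((.531,.148),): print(inv(np.array(P)))
E
```

```text
[ 0.54331609 -0.06987756] 77.37672333862058 [ 0.6 -0.3 -0.4 -0.3 -0.4  0.4  0.2  0.1]
mj [ 5.  35.7] [  3.8 -34.2]
leg [28.4 16.3] [30.7 -9. ] flat [10.3 12.5] [ 12.4 -11.2] [ 28.8 -10. ]
hub [-118.3    1.6] b+ [-116.2   45.7] b- [-117.2  -42.9]
post [0.53190411 0.14251698 0.095     ]
[209.9  59.6]
```

```bash
cat >> h.py <<'E'
VO=np.array([.5433,-.0699]);VA=77.4
def V(x,y,z):
    a=np.radians(VA);return [VO[0]+(x*np.cos(a)-y*np.sin(a))/1e3,VO[1]+(x*np.sin(a)+y*np.cos(a))/1e3,z/1e3]
E
python3 - <<'E'
from h import *
from workcell import bot,viewer,set_gripper,kin
c=[kin.ik(V(24,1.5,120),[180,0,w]) for w in(-97.4,82.6)];print(c)
set_gripper(.044,30)
w=82.6 if c[0] is None or (c[1] is not None and abs(c[1][6])<abs(c[0][6])) else -97.4
bot.move_ptp(V(24,1.5,120),[180,0,w])
bot.move_l(V(24,1.5,46.5),.1)
print(bot.observe()["wrist_force"].round(1))
set_gripper(.01,40);o=bot.observe();print(o["width"],o["wrist_force"].round(1),o["t"],w)
bot.move_l(V(24,1.5,130),.15);o=bot.observe();print(o["width"],o["wrist_force"].round(1),o["t"])
s=viewer.snapshot("wrist");cv2.imwrite("pics/w2.png",s["color"])
E
```

```text
[array([ 18.66810099,  25.46953813, -24.36087931, 107.50639918,
        13.42445778,  49.82106   , 160.27934016]), array([-41.75220244,  34.81983902,  58.58440049, 111.36493223,
       -36.60149916,  54.81256906,  27.36934956])]
[ 0.1 -0.3  0.1]
0.021942360521024017 [-1.4  0.9  6.9] 5.7917 82.6
0.0221698760704626 [-0.1  0.1 -0.5] 6.5
```

View pics/w2.png

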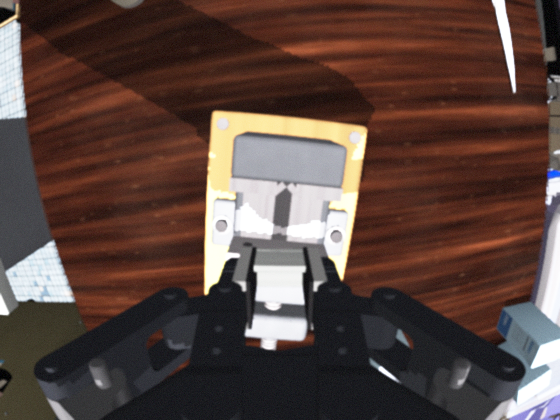

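```bash
python3 - <<'E'
from h import *
from workcell import bot,viewer,set_gripper,kin
D=[180,0,167.4]
bot.move_ptp([.43,.02,.10],[180,0,120])
bot.move_l([.43,.02,.0045],.15)
print(bot.observe()["wrist_force"].round(1))
set_gripper(.044);bot.move_l([.43,.02,.12],.25)
bot.move_ptp([.531,.146,.18],D)
o=bot.observe();s=viewer.snapshot("wrist");cv2.imwrite("pics/w3.png",cv2.resize(s["color"],None,fx=1.4,fy=1.4));print(o["t"],o["tool_pos"],o["tool_rot"])
for P in((.531,.148,.095),(.532,.1425,.095),(.531,.146,0)):print(wrist_px(s,o["tool_pos"],o["tool_rot"],P)*1.4)
E
```

```text
[-0.5 -1.1 -1. ]
9.6167 [0.5300437  0.14481097 0.17839248] [-1.79874529e+02 -1.29707748e-01  1.67249651e+02]
[399.09466419 300.65304995]
[389.18961814 304.6659051 ]
[394.62889768 263.03957901]
```

View pics/w3.png

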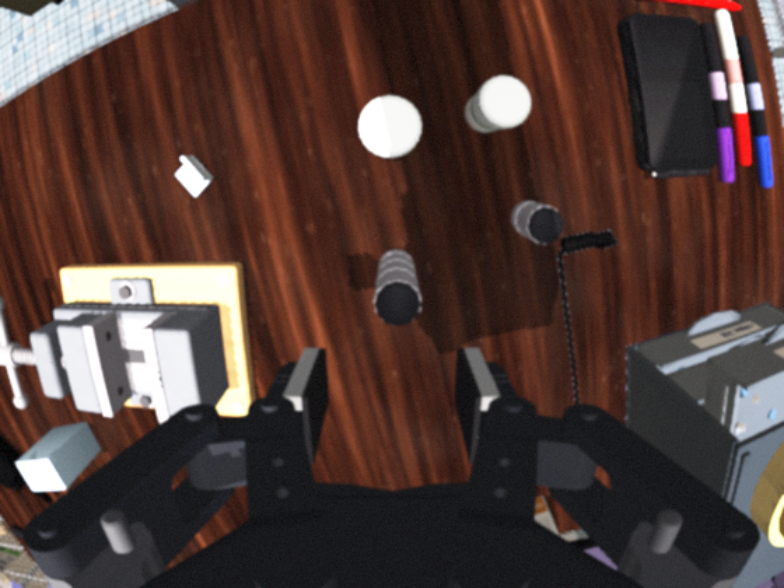

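```bash
python3 - <<'E'
from h import *
from workcell import bot,viewer,set_gripper,kin
D=[180,0,167.4]
o=bot.observe();s=viewer.snapshot("wrist")
P=wrist_z(s,o["tool_pos"],o["tool_rot"],398/1.4,304/1.4,.095);print(P)
bot.move_l([P[0],P[1],.13],.2,D)
bot.move_l([P[0],P[1],.060],.1)
print(bot.observe()["wrist_force"].round(1))
set_gripper(.015,60);o=bot.observe();print(o["width"],o["tool_pos"])
bot.move_l([P[0],P[1],.165],.2)
bot.move_l(V(30,0,165),.25);bot.move_l(V(30,0,125),.1);bot.hold(.2)
o=bot.observe();s=viewer.snapshot("wrist");print(o["t"],o["width"],o["tool_pos"],o["tool_rot"])
cv2.imwrite("pics/w4.png",s["color"]);crop(s["color"],200,390,150,300,4,"pics/w4c.png")
for p in((45,35,78),(45,-35,78),(51,0,78),(33,0,44)):print(p,wrist_px(s,o["tool_pos"],o["tool_rot"],V(*p)))
z=o["tool_pos"][2]*1e3
for dz in(-60,35):print(wrist_px(s,o["tool_pos"],o["tool_rot"],V(30,0,z+dz)))
E
```

```text
[0.53249414 0.14646568 0.095     ]
[-0.5 -0.3 -0.3]
0.02380657878700929 [0.53311251 0.14670505 0.06083452]
13.6 0.023692339222659963 [ 0.55028078 -0.0406021   0.12561489] [1.79977452e+02 5.97448253e-02 1.67402699e+02]
(45, 35, 78) [305.40645558 174.52912974]
(45, -35, 78) [302.71935358 279.77462739]
(51, 0, 78) [313.79214594 230.13353159]
(33, 0, 44) [284.20834947 214.24461828]
[280.07756376 223.82645077]
[280.31973229 302.03763523]
```

View pics/w4c.png

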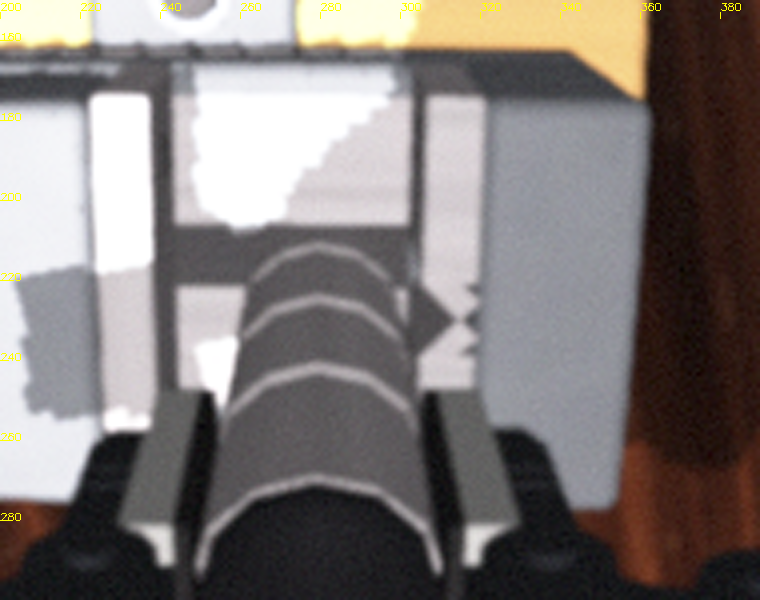

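```bash
python3 - <<'E'
from h import *
from workcell import bot,viewer,set_gripper,kin
w=np.array(V(1,0,0))-np.array(V(0,0,0));w/=np.linalg.norm(w)
bot.move_l(V(30,0,110),.1)
z=110
while z>104:
    z-=1;bot.move_l(V(30,0,z),.05);o=bot.observe()
    if o["wrist_force"][2]>4:break
print("down",z,o["wrist_force"].round(1),o["tool_pos"])
x=30
while x<35:
    x+=1;bot.move_l(V(x,0,z+.3),.05);o=bot.observe();f=o["wrist_force"]@w;print(x,f.round(1),end=" ")
    if f<-6:break
print(o["wrist_force"].round(1),o["tool_pos"],V(33,0,105))
set_gripper(.045);o=bot.observe();print(o["wrist_force"].round(1))
bot.move_l(V(x,0,165),.2);o=bot.observe()
s=viewer.snapshot("wrist");cv2.imwrite("pics/w5.png",s["color"]);crop(s["color"],180,370,150,300,4,"pics/w5c.png");print(o["t"],o["tool_pos"])
for p in((33,0,139),(33,0,44),(51,0,78)):print(p,wrist_px(s,o["tool_pos"],o["tool_rot"],V(*p)))
E
```

```text
down 104 [-1.8  0.8  8.1] [ 0.55013355 -0.04071217  0.10482855]
31 -1.7 32 -2.9 33 -3.4 34 -2.9 35 -3.9 [-0.9 -3.8  6. ] [ 0.55134561 -0.0370706   0.10481547] [np.float64(0.5504987269660859), np.float64(-0.03769474685602134), 0.105]
[ 0.5 -0.2 -0.1]
17.4833 [ 0.5512034  -0.0353992   0.16549699]
(33, 0, 139) [276.04437304 243.31071698]
(33, 0, 44) [277.20667706 200.6503884 ]
(51, 0, 78) [301.23944154 212.23693625]
```

View pics/w5c.png

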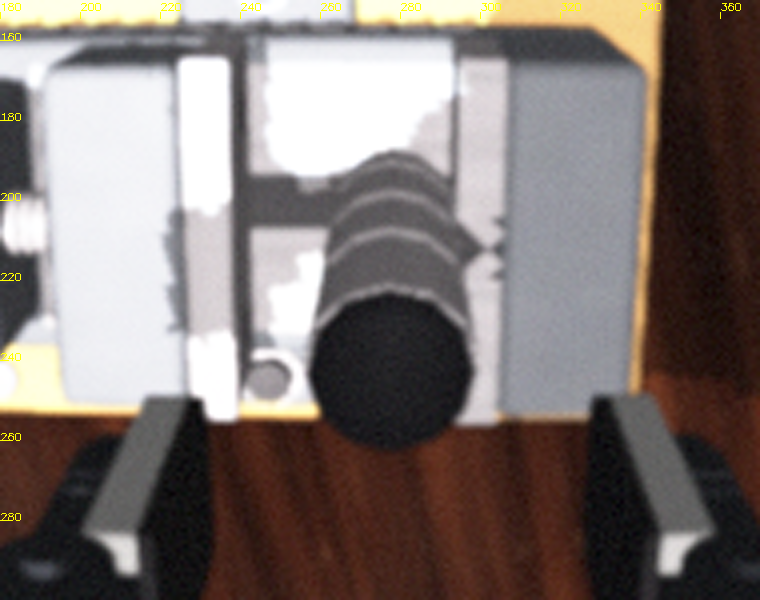

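```bash
cat >> h.py <<'E'
def pos(x0,turned,phi,ox=0,oy=0,oz=0):
    p=np.radians(phi);return V(x0+14*turned/360+ox,44*np.cos(p)+oy,62+44*np.sin(p)-15+oz)
def stroke(bot,x0,t0,p0,p1,step=12,fmax=25,v=.1):
    """drive gripped ball from p0 to p1; returns phi reached"""
    n=int(np.ceil((p1-p0)/step));log=[];p=p0
    for p in np.linspace(p0,p1,n+1)[1:]:
        bot.move_l(pos(x0,t0+p-p0,p),v);o=bot.observe();f=o["wrist_force"];a=np.radians(VA);r=np.radians(p)
        fx=f[0]*np.cos(a)+f[1]*np.sin(a);fy=-f[0]*np.sin(a)+f[1]*np.cos(a)
        ft=-fy*np.sin(r)+f[2]*np.cos(r);fr=fy*np.cos(r)+f[2]*np.sin(r)
        log.append((round(p),*np.round([fx,ft,fr],1).tolist(),round(o["width"]*1e3,1)))
        if -ft>fmax or np.linalg.norm(f)>60:break
    print("phi,fx,ft,fr,w",log);return p
E
python3 - <<'E'
from h import *
from workcell import bot,viewer,set_gripper
x0=-116.7;D=[180,0,167.4]
bot.move_l(V(35,0,190),.25)
bot.move_l(V(x0,44,130),.3,D)
bot.move_l(pos(x0,0,0),.15)
set_gripper(.008,50);o=bot.observe();print(o["t"],o["width"],o["wrist_force"].round(1))
p=stroke(bot,x0,0,0,215)
set_gripper(.04);o=bot.observe();print(o["t"],p,o["wrist_force"].round(1))
bot.move_l(pos(x0,215,215,0,-20,90),.25)
s=viewer.snapshot("side");cv2.imwrite("pics/s6.png",s["color"])
E
```

```text
19.6167 0.010814390775533924 [1.7 5.4 3.7]
phi,fx,ft,fr,w [(12, 5.2, 0.0, -0.4, 10.5), (24, 5.4, 0.1, 4.7, 10.8), (36, 5.6, -0.3, 6.1, 10.7), (48, 4.8, -1.0, 4.9, 10.6), (60, 4.9, -0.9, 2.8, 10.4), (72, 4.3, 3.6, -4.1, 7.9), (84, -0.3, 0.1, 0.4, 7.9), (96, 0.8, -0.7, 0.1, 7.9), (108, 0.2, -0.2, -0.6, 7.9), (119, 0.7, -0.3, -1.2, 7.6), (131, -1.3, -0.2, -0.4, 7.9), (143, 0.4, 0.0, -0.1, 8.0), (155, -0.5, -0.2, -0.3, 7.9), (167, -1.0, -0.3, -0.6, 8.2), (179, -0.2, -0.5, -0.0, 8.2), (191, 0.6, -0.2, 0.6, 7.9), (203, -0.3, -1.1, -0.4, 8.2), (215, 0.7, 0.1, 1.3, 7.8)]
24.575 215.0 [  0.9 -13.5  -1.5]
```

```bash
python3 - <<'E'
from h import *
from workcell import bot,viewer
bot.move_l(V(-100,0,190),.25);bot.hold(.1)
o=bot.observe();s=viewer.snapshot("wrist");q=viewer.snapshot("side")
cv2.imwrite("pics/w7.png",s["color"]);cv2.imwrite("pics/s7.png",q["color"])
crop(s["color"],170,350,110,310,3,"pics/a.png");crop(q["color"],235,310,215,290,3,"pics/b.png")
crop(cv2.imread("pics/s6.png"),235,310,215,290,3,"pics/c.png")
a,b,c=[cv2.imread(f"pics/{k}.png") for k in"abc"];im=np.zeros((600,770,3),np.uint8);im[:a.shape[0],:540]=a;im[:225,545:]=b;im[300:525,545:]=c
cv2.imwrite("pics/m7.png",im);print(o["t"],o["tool_pos"].tolist(),o["tool_rot"].tolist())
for p in((-117,0,62),(-110,0,62),(-114,0,106),(-114,22,100),(-114,-22,100),(-114,44,62),(-114,-44,62)):print(p,wrist_px(s,o["tool_pos"],o["tool_rot"],V(*p)).round(1))
E
```

```text
25.775 [0.5212717342636659, -0.16702964325293912, 0.18872589027814132] [-179.98361281812376, -0.10705760872311368, 167.4353844421159]
(-117, 0, 62) [259.9 200.1]
(-110, 0, 62) [268.1 200.1]
(-114, 0, 106) [260.4 215. ]
(-114, 22, 100) [260.5 183.6]
(-114, -22, 100) [261.4 240.3]
(-114, 44, 62) [262.9 148.7]
(-114, -44, 62) [264.1 247.7]
```

View pics/m7.png

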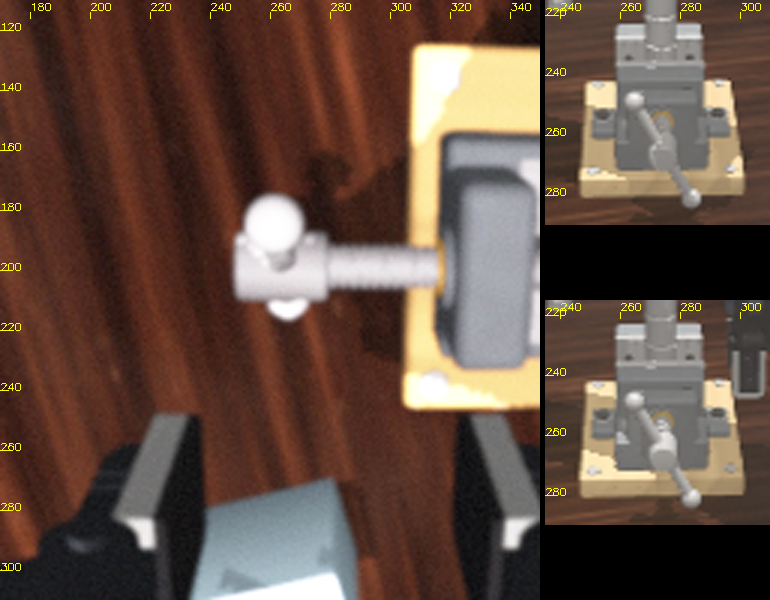

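```bash
sed -i 's/np.sin(p)-15+oz/np.sin(p)-19+oz/; s/if -ft>fmax/if o["width"]<.009 or -ft>fmax/' h.py
python3 - <<'E'
from h import *
from workcell import bot,viewer,set_gripper
x0=-116.2
bot.move_l(pos(x0,60,60,0,0,45),.25)
bot.move_l(pos(x0,60,60),.12)
set_gripper(.006,80);o=bot.observe();print(o["t"],o["width"],o["wrist_force"].round(1))
p=stroke(bot,x0,60,60,215)
o=bot.observe();print(o["t"],p,o["wrist_force"].round(1))
E
```

```text
27.225 0.009900937270056072 [-0.4  3.   6.2]
phi,fx,ft,fr,w [(72, 2.8, -3.4, 3.7, 9.7), (84, 0.8, -4.9, -5.3, 10.0), (96, 1.2, -0.9, -16.8, 10.2), (108, 0.5, 3.3, -0.8, 6.2)]
28.225 107.6923076923077 [ 2.9 -0.1 -1.7]
```

```bash
cat >> h.py <<'E'
def F(o):
    a=np.radians(VA);f=o["wrist_force"];return np.round([f[0]*np.cos(a)+f[1]*np.sin(a),-f[0]*np.sin(a)+f[1]*np.cos(a),f[2]],1)
def sweep(bot,x,y1=-7,y0=52,fmax=30,v=.12,step=6,z=86):
    """closed finger pushes the upper ball sideways to vise -y; x=(start,end). Returns (last y, stalled)"""
    log=[];n=int(np.ceil((y0-y1)/step))
    for k,y in enumerate(np.linspace(y0,y1,n+1)):
        bot.move_l(V(x[0]+(x[1]-x[0])*k/n,y,z),v);f=F(bot.observe());log.append((round(y),float(f[1])))
        if f[1]>fmax:print("STALL",log);return y,True
    print(log);return y,False
def press(bot,x,p1=225,p0=125,fmax=30,v=.12,step=8):
    log=[];n=int(np.ceil((p1-p0)/step))
    for k,p in enumerate(np.linspace(p0,p1,n+1)):
        r=np.radians(p);bot.move_l(V(x[0]+(x[1]-x[0])*k/n,min(44*np.cos(r),-25),69+44*np.sin(r)),v);f=F(bot.observe());log.append((round(p),float(f[2])))
        if f[2]>fmax:print("STALL",log);return p,True
    print(log);return p,False
E
python3 - <<'E'
from h import *
from workcell import bot,viewer,set_gripper
p=bot.observe()["tool_pos"];bot.move_l([p[0],p[1],.15],.2);set_gripper(0,20)
bot.move_l(V(-112.5,52,140),.3);bot.move_l(V(-112.5,52,86),.2)
sweep(bot,(-112.5,-111.5))
bot.move_l(V(-111.5,-4,125),.2);bot.move_l(V(-111.5,-27,125),.2)
press(bot,(-111.5,-108))
o=bot.observe();print(o["t"],F(o))
s=viewer.snapshot("side");cv2.imwrite("pics/s8.png",s["color"])
E
```

```text
[(52, -0.2), (46, -0.5), (40, 1.1), (34, 0.6), (28, 0.1), (22, 0.5), (17, -0.1), (11, 1.5), (5, 2.9), (-1, 3.2), (-7, 2.2)]
[(125, 0.1), (133, 0.5), (140, 1.1), (148, 2.6), (156, 3.0), (163, 1.2), (171, 0.5), (179, -0.5), (187, -0.5), (194, 0.8), (202, -0.6), (210, -0.2), (217, -0.3), (225, -0.2)]
36.6583 [-0.  -1.8 -0.2]
```

```bash
cat >> h.py <<'E'
def side_px(s,P):
    K=np.array(s["intrinsics"]);c=R.from_euler("xyz",s["orientation"],degrees=True).as_matrix().T@(np.array(P)-s["position"])
    return np.array([K[0,2]+K[0,0]*c[0]/-c[2],K[1,2]-K[1,1]*c[1]/-c[2]])
SIDE=dict(intrinsics=[[467.383,0,282.283],[0,467.383,212.5129],[0,0,1]],position=[.3029,-1.0361,.5469],orientation=[67.6736,-.1048,-15.1698])
def baranglescore(f,off,hx=-112):
    g=cv2.cvtColor(cv2.imread(f),cv2.COLOR_BGR2GRAY).astype(float);out=[]
    for p in range(0,180,5):
        r=np.radians(p);sc=[]
        for q in np.linspace(-44,44,31):
            if abs(q)<14:continue
            u,v=side_px(SIDE,V(hx,q*np.cos(r),62+q*np.sin(r)))+off
            sc.append(cv2.getRectSubPix(g.astype(np.float32),(1,1),(u,v))[0,0])
            d=np.array([np.sin(r),np.cos(r)])*5  # contrast to both sides of the bar (image: +y is left)
            for sg in(1,-1):sc[-1]-=.5*cv2.getRectSubPix(g.astype(np.float32),(1,1),(u+sg*d[0],v+sg*d[1]))[0,0]
        out.append((round(float(np.mean(sc))),p))
    return sorted(out)[::-1][:4]
E
python3 - <<'E'
from h import *
print(side_px(SIDE,V(-116.5,0,62)),side_px(SIDE,V(-116.5,44,62)),side_px(SIDE,V(-116.5,-44,62)),side_px(SIDE,V(-114,22,100)))
# measured side0: hub(275,266) balls (254,266),(295,265); s7 ball
for off in((0,0),(0,-1),(0,1),(-1,0),(1,0)):
  print(off,*[baranglescore(f"pics/{k}.png",np.array(off),h) for k,h in(("side0",-116.5),("s7",-114),("s8",-109))])
E
```

```text
[274.561958   266.20955328] [253.91050492 266.62657467] [295.13671469 265.79408065] [264.00342941 249.94015604]
(0, 0) [(27, 10), (19, 80), (15, 85), (14, 170)] [(19, 60), (14, 65), (7, 90), (7, 55)] [(7, 90), (7, 85), (7, 5), (7, 0)]
(0, -1) [(64, 0), (35, 175), (34, 5), (15, 80)] [(28, 60), (18, 65), (7, 90), (7, 0)] [(10, 55), (9, 5), (8, 0), (7, 85)]
(0, 1) [(28, 160), (28, 15), (22, 20), (21, 85)] [(11, 140), (10, 65), (10, 55), (9, 145)] [(9, 90), (9, 85), (9, 60), (6, 80)]
(-1, 0) [(26, 10), (16, 170), (12, 85), (11, 95)] [(8, 90), (7, 145), (6, 150), (6, 70)] [(11, 60), (6, 5), (5, 0), (4, 105)]
(1, 0) [(28, 80), (27, 10), (25, 75), (20, 85)] [(34, 60), (21, 65), (7, 55), (4, 145)] [(12, 55), (10, 0), (9, 85), (8, 95)]
```

```bash
python3 - <<'E'
from h import *
from workcell import bot,viewer
p=bot.observe()["tool_pos"];bot.move_l([p[0],p[1],.15],.3)
bot.move_l(V(-108,40,150),.35)
s=viewer.snapshot("side");cv2.imwrite("pics/s9.png",s["color"]);print(bot.observe()["t"])
for off in((.5,-1),(0,-1),(1,-1),(1,0)):
  print(off,*[baranglescore("pics/s9.png",np.array(off),h) for h in(-112,-109.5,-107)])
E
```

```text
37.6333
(0.5, -1) [(12, 0), (7, 85), (7, 80), (7, 5)] [(12, 5), (9, 55), (8, 175), (8, 0)] [(14, 5), (11, 175), (10, 55), (7, 0)]
(0, -1) [(10, 0), (6, 85), (6, 80), (6, 5)] [(10, 5), (7, 0), (6, 175), (6, 85)] [(12, 5), (10, 175), (8, 55), (6, 0)]
(1, -1) [(12, 0), (9, 80), (9, 55), (8, 85)] [(11, 5), (10, 55), (9, 0), (8, 80)] [(13, 5), (9, 175), (7, 80), (7, 55)]
(1, 0) [(13, 80), (11, 85), (9, 0), (7, 75)] [(12, 0), (11, 80), (9, 85), (7, 55)] [(11, 0), (9, 80), (9, 55), (9, 5)]
```

```bash
cat >> h.py <<'E'
def newbar(f,refs,hx):
    g=lambda k:cv2.GaussianBlur(cv2.cvtColor(cv2.imread(k),cv2.COLOR_BGR2GRAY),(3,3),0).astype(float)
    im=g(f);D=np.min([np.abs(im-g(r)) for r in refs],axis=0).astype(np.float32);out=[]
    for p in range(0,360,5):  # each half scored alone
        r=np.radians(p);out.append(round(float(np.mean([cv2.getRectSubPix(D,(1,1),tuple(map(float,side_px(SIDE,V(hx,q*np.cos(r),62+q*np.sin(r)))+[.5,-1])))[0,0] for q in np.linspace(18,48,16)]))))
    return out
E
python3 - <<'E'
from h import *
print(newbar("pics/s7.png",["pics/side0.png"],-114))
print(newbar("pics/s9.png",["pics/side0.png","pics/s7.png"],-109))
print(newbar("pics/s9.png",["pics/s7.png"],-109))
print(newbar("pics/s9.png",["pics/side0.png"],-109))
E
```

```text
[88, 75, 48, 30, 34, 37, 34, 31, 21, 13, 10, 15, 26, 17, 25, 40, 42, 41, 39, 36, 33, 30, 27, 24, 16, 12, 14, 25, 34, 37, 40, 41, 34, 38, 54, 67, 70, 48, 29, 34, 39, 37, 36, 34, 31, 28, 26, 26, 43, 46, 42, 30, 25, 14, 8, 7, 9, 14, 19, 24, 27, 26, 27, 26, 25, 24, 23, 23, 28, 34, 35, 60]
[0, 0, 0, 0, 0, 0, 1, 5, 6, 5, 11, 7, 21, 26, 6, 1, 1, 2, 1, 1, 1, 7, 6, 4, 4, 5, 4, 7, 7, 4, 3, 2, 3, 3, 3, 5, 11, 19, 35, 34, 11, 4, 4, 3, 4, 14, 26, 20, 7, 10, 10, 11, 11, 6, 2, 2, 2, 2, 2, 2, 2, 2, 3, 5, 8, 10, 10, 5, 1, 0, 0, 0]
[0, 0, 0, 0, 0, 0, 1, 6, 11, 15, 15, 19, 46, 34, 6, 1, 1, 2, 1, 1, 1, 7, 20, 22, 15, 7, 8, 16, 28, 31, 36, 38, 37, 31, 37, 48, 45, 43, 41, 39, 36, 34, 32, 31, 33, 39, 43, 29, 18, 28, 31, 25, 15, 6, 2, 2, 2, 2, 2, 2, 2, 2, 3, 5, 8, 10, 10, 5, 1, 0, 0, 0]
[71, 46, 29, 30, 38, 36, 33, 22, 8, 7, 15, 9, 21, 32, 38, 40, 41, 39, 38, 35, 32, 24, 10, 6, 5, 5, 5, 7, 7, 4, 3, 2, 3, 3, 3, 8, 23, 47, 65, 56, 21, 8, 5, 4, 4, 14, 27, 28, 25, 20, 14, 14, 13, 9, 7, 7, 9, 15, 23, 27, 28, 28, 29, 31, 32, 34, 34, 33, 39, 43, 62, 81]
```

```bash
cat >> h.py <<'E'
def wbar(s,o,hx):
    """score upper/visible bar halves in the wrist image by brightness against dark wood"""
    hsv=cv2.cvtColor(s["color"],cv2.COLOR_BGR2HSV).astype(np.float32);g=np.where(hsv[...,1]<70,hsv[...,2],0).astype(np.float32);out=[]
    for p in range(0,360,10):
        r=np.radians(p);out.append(round(float(np.mean([cv2.getRectSubPix(g,(1,1),tuple(map(float,wrist_px(s,o["tool_pos"],o["tool_rot"],V(hx,q*np.cos(r),62+q*np.sin(r))))))[0,0] for q in np.linspace(22,50,15)]))))
    return out
E
python3 - <<'E'
from h import *
from workcell import bot,viewer
bot.move_l(V(-100,0,190),.3);bot.hold(.05)
o=bot.observe();s=viewer.snapshot("wrist");cv2.imwrite("pics/w10.png",s["color"]);q=viewer.snapshot("side");cv2.imwrite("pics/s10.png",q["color"])
print(o["t"]);print(wbar(s,o,-114));print(wbar(s,o,-110))
s7=dict(s);s7["color"]=cv2.imread("pics/w7.png");print("ref60",wbar(s7,o,-114))
print("side",newbar("pics/s10.png",["pics/s7.png"],-109))
for k in("w7","w10"):
    im=cv2.imread(f"pics/{k}.png");h=cv2.cvtColor(im,cv2.COLOR_BGR2HSV);m=((h[...,2]>150)&(h[...,1]<60)).astype(np.uint8);m[:,:200]=0;m[:,272:]=0;m[:120]=0;m[265:]=0
    n,_,st,c=cv2.connectedComponentsWithStats(m);print(k,[(st[i].tolist(),c[i].round(1).tolist()) for i in range(1,n) if st[i,4]>8])
E
```

```text
38.025
[60, 67, 81, 98, 96, 100, 132, 241, 226, 59, 0, 0, 0, 0, 0, 6, 8, 16, 19, 8, 0, 15, 55, 127, 136, 227, 236, 237, 192, 208, 209, 151, 109, 82, 66, 61]
[81, 93, 112, 146, 196, 240, 210, 229, 228, 181, 137, 81, 41, 36, 34, 39, 39, 38, 31, 25, 38, 77, 143, 223, 178, 228, 204, 235, 240, 249, 242, 172, 127, 101, 87, 79]
ref60 [0, 10, 24, 47, 96, 175, 254, 217, 230, 186, 82, 21, 0, 0, 0, 0, 0, 0, 0, 0, 0, 4, 48, 133, 217, 232, 163, 237, 247, 151, 83, 43, 22, 9, 0, 0]
side [1, 0, 0, 0, 0, 0, 1, 3, 10, 25, 37, 19, 33, 32, 6, 1, 1, 1, 1, 1, 1, 1, 0, 0, 0, 1, 1, 2, 1, 0, 0, 1, 1, 0, 0, 0, 0, 0, 0, 0, 0, 0, 0, 0, 2, 14, 28, 20, 18, 26, 23, 19, 9, 4, 2, 2, 2, 2, 2, 2, 2, 2, 2, 2, 1, 0, 0, 2, 1, 0, 0, 0]
w7 [([248, 175, 24, 42, 797], [260.5, 195.3])]
w10 [([256, 164, 16, 60, 585], [265.6, 192.2])]
```

```bash
python3 - <<'E'
from h import *
from workcell import bot,viewer
X=lambda t:-116.2+14*t/360
bot.move_l(V(X(230),50,130),.35);bot.move_l(V(X(230),50,86),.25)
r=sweep(bot,(X(230),X(305)),step=11,v=.15)
bot.move_l(V(X(305),-4,125),.25);bot.move_l(V(X(305),-27,118),.25)
r=press(bot,(X(305),X(365)),p1=185,p0=130,step=11,v=.15);print(r)
if not r[1]: r=press(bot,(X(365),X(410)),p1=230,p0=188,step=4,fmax=25,v=.1);print(r)
o=bot.observe();print(o["t"],F(o))
E
```

```text
STALL [(52, 6.8), (42, 36.3)]
[(130, 0.3), (141, 0.2), (152, 0.1), (163, 0.8), (174, -0.4), (185, -0.6)]
(np.float64(185.0), False)
[(188, -0.2), (192, 0.1), (196, 0.5), (199, -0.6), (203, -0.8), (207, -0.9), (211, -0.7), (215, 0.4), (219, -0.2), (222, -0.1), (226, 0.4), (230, 0.5)]
(np.float64(230.0), False)
44.4667 [-1.  -0.4  0.5]
```

```bash
python3 - <<'E'
from h import *
from workcell import bot,viewer
p=bot.observe()["tool_pos"];bot.move_l([p[0],p[1],.15],.35)
bot.move_l(V(-100,0,190),.35);bot.hold(.05)
o=bot.observe();s=viewer.snapshot("wrist");cv2.imwrite("pics/w11.png",s["color"]);q=viewer.snapshot("side");cv2.imwrite("pics/s11.png",q["color"])
print(o["t"])
for r in("s7","s10"):print(r,newbar("pics/s11.png",[f"pics/{r}.png"],-107))
print("10/7",newbar("pics/s10.png",["pics/s7.png"],-107))
K=cv2.imread
for k in("w7","w10","w11"):
    im=K(f"pics/{k}.png");h=cv2.cvtColor(im,cv2.COLOR_BGR2HSV);m=((h[...,2]>150)&(h[...,1]<60)).astype(np.uint8);m[:,:200]=0;m[:,300:]=0;m[:120]=0;m[265:]=0
    n,_,st,c=cv2.connectedComponentsWithStats(m);print(k,[(st[i].tolist(),c[i].round(1).tolist()) for i in range(1,n) if st[i,4]>8])
    # row-wise column extents of the bright part
    print([(y,int(np.flatnonzero(m[y])[0]),int(np.flatnonzero(m[y])[-1])) for y in range(140,256,5) if m[y].any()])
for p in(0,20,30,40,50,60,120,230): 
    r=np.radians(p);print(p,wrist_px(s,o["tool_pos"],o["tool_rot"],V(-107.3,44*np.cos(r),62+44*np.sin(r))).round(1),end=" ")
E
```

```text
45.2833
s7 [0, 0, 0, 0, 0, 0, 0, 2, 5, 8, 24, 47, 55, 31, 10, 19, 15, 9, 2, 1, 1, 1, 1, 0, 0, 1, 1, 2, 2, 0, 0, 0, 0, 0, 0, 0, 0, 0, 0, 0, 0, 0, 0, 0, 0, 0, 0, 2, 15, 26, 23, 15, 20, 27, 25, 11, 5, 3, 3, 3, 3, 2, 2, 2, 1, 0, 0, 0, 0, 0, 0, 0]
s10 [0, 0, 0, 0, 1, 0, 2, 4, 14, 38, 62, 54, 17, 4, 9, 19, 15, 7, 2, 1, 1, 1, 1, 0, 0, 1, 0, 0, 0, 0, 0, 0, 1, 0, 0, 0, 0, 0, 1, 0, 0, 0, 0, 0, 1, 10, 28, 25, 16, 10, 4, 12, 27, 31, 26, 10, 3, 1, 1, 0, 0, 0, 0, 1, 0, 0, 1, 1, 0, 0, 0, 0]
10/7 [0, 0, 0, 0, 0, 1, 2, 5, 13, 30, 38, 17, 38, 29, 5, 1, 1, 1, 1, 1, 1, 1, 0, 0, 0, 1, 1, 1, 2, 0, 0, 1, 1, 1, 0, 0, 0, 0, 0, 0, 0, 0, 1, 0, 1, 10, 27, 24, 16, 24, 20, 19, 10, 5, 2, 2, 2, 3, 3, 3, 2, 2, 3, 2, 1, 0, 1, 2, 0, 0, 0, 0]
w7 [([248, 175, 52, 42, 1199], [268.3, 196.5])]
[(175, 259, 263), (180, 253, 269), (185, 251, 270), (190, 248, 277), (195, 248, 299), (200, 248, 299), (205, 249, 291), (210, 259, 273), (215, 262, 269)]
w10 [([256, 164, 44, 60, 1316], [273.9, 193.9])]
[(165, 266, 276), (170, 262, 279), (175, 262, 280), (180, 264, 277), (185, 267, 276), (190, 256, 286), (195, 257, 299), (200, 257, 299), (205, 257, 287), (210, 270, 275), (215, 266, 279), (220, 267, 278)]
w11 [([257, 187, 43, 27, 834], [275.6, 199.0])]
[(190, 257, 286), (195, 257, 299), (200, 257, 299), (205, 257, 296), (210, 265, 277)]
0 [270.7 148.6] 20 [270.2 153.7] 30 [269.9 158.9] 40 [269.7 165.7] 50 [269.5 174.1] 60 [269.4 183.6] 120 [269.8 240.2] 230 [272.  219.4]
```

```bash
python3 - <<'E'
from h import *
from workcell import bot,viewer
X=lambda t:-116.2+14*t/360
bot.move_l(V(X(258),33,125),.35);bot.move_l(V(X(258),33,88),.3)
r=sweep(bot,(X(258),X(305)),y0=28,step=6,v=.12,fmax=35,z=88)
print(r,bot.observe()["t"])
if not r[1]:
    bot.move_l(V(X(305),-4,118),.3);bot.move_l(V(X(305),-27,115),.3)
    r=press(bot,(X(305),X(365)),p1=180,p0=130,step=10,v=.12);print(r,bot.observe()["t"])
E
```

```text
[(28, -0.1), (22, 0.1), (16, -0.2), (10, 1.0), (5, 2.2), (-1, 3.2), (-7, 2.8)]
(np.float64(-7.0), False) 47.7667
[(130, -0.4), (140, -0.2), (150, -0.2), (160, -0.3), (170, 0.4), (180, -0.7)]
(np.float64(180.0), False) 49.7667
```

```bash
python3 - <<'E'
from h import *
from workcell import bot,viewer
X=lambda t:-116.2+14*t/360
print(bot.observe()["width"])
r=press(bot,(X(365),X(410)),p1=228,p0=184,step=9,fmax=25,v=.12);print(r)
p=bot.observe()["tool_pos"];bot.move_l([p[0],p[1],.13],.4)
bot.move_l(V(-100,0,190),.4)
o=bot.observe();s=viewer.snapshot("wrist");cv2.imwrite("pics/w12.png",s["color"]);q=viewer.snapshot("side");cv2.imwrite("pics/s12.png",q["color"])
print(o["t"])
for r in("s7","s11"):print(r,newbar("pics/s12.png",[f"pics/{r}.png"],-102))
im=s["color"];h=cv2.cvtColor(im,cv2.COLOR_BGR2HSV);m=((h[...,2]>150)&(h[...,1]<60)).astype(np.uint8);m[:,:200]=0;m[:,300:]=0;m[:120]=0;m[265:]=0
print([(y,int(np.flatnonzero(m[y])[0]),int(np.flatnonzero(m[y])[-1])) for y in range(140,256,5) if m[y].any()])
E
```

```text
6.552205289821012e-05
[(184, 1.5), (193, -0.2), (202, -0.0), (210, 1.8), (219, 0.5), (228, -0.7)]
(np.float64(228.0), False)
51.9667
s7 [0, 0, 0, 0, 0, 1, 1, 5, 5, 7, 17, 24, 26, 14, 2, 1, 2, 4, 4, 1, 1, 1, 1, 1, 0, 2, 1, 3, 2, 1, 0, 0, 1, 1, 0, 0, 0, 0, 0, 0, 0, 0, 0, 0, 0, 3, 16, 30, 24, 19, 14, 17, 13, 8, 5, 5, 6, 6, 6, 5, 4, 4, 4, 2, 1, 1, 1, 1, 0, 0, 0, 0]
s11 [0, 0, 0, 0, 0, 0, 0, 2, 5, 10, 30, 48, 39, 10, 13, 23, 15, 4, 4, 1, 0, 0, 0, 0, 0, 2, 2, 2, 1, 0, 0, 0, 0, 1, 0, 0, 0, 0, 0, 0, 0, 0, 0, 0, 0, 3, 16, 31, 23, 14, 9, 8, 22, 27, 23, 11, 4, 2, 2, 2, 2, 1, 1, 1, 0, 0, 1, 1, 0, 0, 0, 0]
[(170, 276, 284), (175, 271, 289), (180, 271, 289), (185, 274, 286), (190, 265, 293), (195, 265, 299), (200, 265, 299), (205, 265, 296), (210, 273, 285), (215, 273, 285), (220, 276, 282)]
```

```bash
python3 - <<'E'
from h import *
from workcell import bot,viewer
X=lambda t:-116.2+14*t/360
bot.move_l(V(X(414),56,130),.4);bot.move_l(V(X(414),56,88),.3)
r=sweep(bot,(X(414),X(440)),y0=52,y1=-7,step=3,v=.08,fmax=30,z=88)
o=bot.observe();print(r,o["t"],F(o))
E
```

```text
[(52, -0.3), (49, -0.1), (46, 0.1), (43, 2.1), (40, 6.0), (37, 5.7), (34, 5.3), (31, 5.1), (28, 3.5), (25, 1.7), (22, 2.4), (20, 1.8), (17, 1.8), (14, 1.7), (11, 4.0), (8, 4.4), (5, 7.3), (2, 8.2), (-1, 10.5), (-4, 11.4), (-7, 13.8)]
(np.float64(-7.0), False) 57.9667 [ 0.3 13.8  0.2]
```

```bash
python3 - <<'E'
from h import *
from workcell import bot,viewer
X=lambda t:-116.2+14*t/360
r=sweep(bot,(X(440),X(450)),y0=-10,y1=-22,step=4,v=.1,fmax=30,z=88)
o=bot.observe();print(r,o["t"],F(o),o["tool_pos"],V(X(450),-22,88))
E
```

```text
[(-10, 14.7), (-14, 13.3), (-18, 14.7), (-22, 17.3)]
(np.float64(-22.0), False) 58.9667 [-2.8 17.3  0.6] [ 0.5369873  -0.17048827  0.0858481 ] [np.float64(0.5432394308368137), np.float64(-0.17102213571407832), 0.088]
```

```bash
python3 - <<'E'
from h import *
from workcell import bot,viewer,workorder
x=-98.5;log=[]
bot.move_l(V(x,-12,88),.3);bot.move_l(V(x,-12,114),.4);bot.move_l(V(x,-36,112),.4)
z=104
while z>50:
    bot.move_l(V(x,-36-(4 if z<85 else 0),z),.15);o=bot.observe();log.append((z,float(F(o)[2]),round(o["tool_pos"][2]*1e3)))
    if F(o)[2]>30 or o["t"]>64.3:break
    z-=4
print(log,o["t"])
p=o["tool_pos"];bot.move_l([p[0],p[1],.15],.4)
o=bot.observe();print(o["t"],F(o))
E
```

```text
[(104, -0.9, 103), (100, 0.3, 100), (96, -0.7, 96), (92, -0.0, 92), (88, 0.9, 88), (84, 0.8, 84), (80, 0.1, 80), (76, 0.5, 76), (72, -0.1, 72), (68, 0.4, 68), (64, -0.8, 64), (60, -0.2, 60), (56, 0.0, 56), (52, -0.4, 52)] 63.2167
63.6083 [-0.2 -0.2  0.7]
```

```bash
python3 - <<'E'
from h import *
from workcell import bot,viewer
bot.move_l(V(-100,0,190),.4)
o=bot.observe();s=viewer.snapshot("wrist");cv2.imwrite("pics/w13.png",s["color"]);q=viewer.snapshot("side");cv2.imwrite("pics/s13.png",q["color"])
print(o["t"])
print(newbar("pics/s13.png",["pics/s12.png"],-101))
im=s["color"];h=cv2.cvtColor(im,cv2.COLOR_BGR2HSV);m=((h[...,2]>150)&(h[...,1]<60)).astype(np.uint8);m[:,:200]=0;m[:,300:]=0;m[:120]=0;m[265:]=0
print([(y,int(np.flatnonzero(m[y])[0]),int(np.flatnonzero(m[y])[-1])) for y in range(140,256,5) if m[y].any()])
for p in(60,80,90,100,110,120,130): 
    r=np.radians(p);print(p,wrist_px(s,o["tool_pos"],o["tool_rot"],V(-100,44*np.cos(r),62+44*np.sin(r))).round(1),end=" ")
# moving jaw vs post: wrist columns expected for clamping face at d
print([wrist_px(s,o["tool_pos"],o["tool_rot"],V(d,25,78)).round(1).tolist() for d in(16,18,20,22)])
g=cv2.cvtColor(im,cv2.COLOR_BGR2GRAY);u,v=wrist_px(s,o["tool_pos"],o["tool_rot"],V(20,25,78)).round().astype(int);print(u,g[v,u-20:u+20].tolist())
E
```

```text
63.9
[0, 0, 0, 0, 0, 0, 0, 1, 3, 12, 32, 49, 37, 8, 1, 1, 1, 2, 3, 6, 14, 18, 12, 3, 0, 0, 0, 1, 0, 0, 0, 0, 0, 0, 0, 0, 0, 0, 0, 0, 0, 0, 0, 0, 0, 3, 14, 30, 25, 15, 11, 3, 1, 1, 1, 1, 3, 17, 28, 23, 12, 4, 1, 0, 0, 0, 0, 0, 0, 0, 0, 0]
[(170, 277, 287), (175, 275, 288), (180, 277, 284), (190, 267, 295), (195, 267, 299), (200, 267, 299), (205, 267, 299), (225, 277, 289), (230, 275, 290), (235, 276, 289)]
60 [279.9 184. ] 80 [279.9 204.9] 90 [279.9 215.2] 100 [279.9 224.9] 110 [279.9 233.4] 120 [279.9 240.4] 130 [279.8 245.8] [[417.2, 176.7], [419.3, 176.8], [421.4, 176.9], [423.5, 176.9]]
421 [177, 174, 179, 178, 176, 179, 176, 173, 178, 176, 172, 152, 133, 172, 218, 231, 230, 232, 231, 229, 230, 240, 253, 255, 255, 255, 255, 255, 255, 244, 155, 108, 101, 100, 101, 94, 74, 83, 103, 106]
```

```bash
python3 - <<'E'
from h import *
from workcell import bot,set_gripper,workorder
x=-99.6;log=[]
set_gripper(0,120);log.append(bot.observe()["t"])
bot.move_l(V(x,22,90),.4)
y=10
while y>-24:
    bot.move_l(V(x,y,90),.15);o=bot.observe();log.append((y,float(F(o)[1]),round(o["t"],2)))
    if F(o)[1]>27 or o["t"]>66.3:break
    y-=4
bot.move_l(V(x,22,95),.4);o=bot.observe();log.append((o["t"],F(o).tolist(),o["width"]))
if o["t"]<67.2:bot.move_l(V(x,25,125),.4)
workorder.hand_in();print(log,bot.observe()["t"])
E
```

```text
the job is handed in; nothing more can be done
the job is handed in; nothing more can be done
```

I handed the job in just before the time limit, but I can't confirm how tight the vise ended up, and I have no verdict. The last script's log did not print, so I also don't have the final push force, the closing time or the closing state. The script's own limits stopped the last push by about 66.3 s, before the 69 s limit.

- **Scrap:** I gripped it off the bed first and set it on the open worktop. The close-up afterwards showed the bed empty and the scrap lying clear.
- **Long post:** I stood it on the bed and pushed it towards the V-groove. The close-up showed it upright, about 1–2 mm from the calculated seat, which is within the calibration error. I did not look at it again after clamping.
- **Handle:** Gripping the ball on the bar slipped twice. I switched to pushing the bar round with closed fingers, which sometimes slid past the ball.
    - **Turn:** It went about 465° clockwise, which puts the jaw about 2 mm past the point where I expected it to meet the post.
    - **Tightness:** The force rose from about 2 N to 15–17 N at the bar's end, against the 3 N needed to turn it freely. The jaw was clamping, but the force levelled off, probably because the ball was slipping between the fingers.
    - **Final push:** I then made one more push at full finger grip, set to stop above 27 N or at 66.3 s. The force it reached is unknown.
    - **One disagreement:** Pressing down on the bar just before that met nothing, because the bar was not where I expected. The camera then placed it at about 105°.
- **Other checks:** The highest push force I saw was a brief 36 N, from the fingers on the handle. I never touched the short post, vials or carton, but took no separate final picture of them.

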